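# Test the re-sprung castanets on the props table

## Task

Two of the castanets on stands have been given new springs and need testing before the show. With closed fingertips press the brass stud of the red pair gently down until its shells are fully shut, keep it shut for a moment and let it spring open again; then do the same with the yellow pair. Leave the black pair and everything else on the table alone, do not lift or shift the stands, and finish clear of everything.

Things in the scene. Friction and masses are not known exactly. Their poses are not given: they have to be found in the camera images.
- red_castanets: Loose wooden stand on rubber feet, 0.5-1 kg, 115 (x) x 80 (y) mm, top 18 mm up, with a red pair of castanets (to be tested first): fixed lower shell (68 mm round, top at 34 mm), hinged upper shell (68 mm round, 15.5 mm thick, flat top middle). Origin: centre of the underside, z up; own x points from the mouth to the hinge (at x = +36 mm, z = 36 mm), y sideways.
- red_stud (a point): Centre of the 10 mm brass stud, flush on top of the upper red shell, the spot to press; it moves with the shell. Shell open: 10 mm to the mouth side (own -x) of the stand's origin and 65 mm above the table; shell shut: 16 mm to the mouth side and 51.5 mm above the table, so it goes down about 14 mm.
- red_shell (a joint): Hinge angle of the red upper shell (rad): 0 = sprung open (mouth raised), 0.28 = fully shut on the lower shell, a hard stop. A spring opens it: pressing at the stud takes about 1.5 N to start and 3.5 N to shut; it opens again by itself when let go.
- yellow_castanets: Loose wooden stand on rubber feet, 0.5-1 kg, 115 (x) x 80 (y) mm, top 18 mm up, with a yellow pair of castanets (to be tested second): fixed lower shell (68 mm round, top at 34 mm), hinged upper shell (68 mm round, 15.5 mm thick, flat top middle). Origin: centre of the underside, z up; own x points from the mouth to the hinge (at x = +36 mm, z = 36 mm), y sideways.
- yellow_stud (a point): Centre of the 10 mm brass stud, flush on top of the upper yellow shell, the spot to press; it moves with the shell. Shell open: 10 mm to the mouth side (own -x) of the stand's origin and 65 mm above the table; shell shut: 16 mm to the mouth side and 51.5 mm above the table, so it goes down about 14 mm.
- yellow_shell (a joint): Hinge angle of the yellow upper shell (rad): 0 = sprung open (mouth raised), 0.28 = fully shut on the lower shell, a hard stop. A spring opens it: pressing at the stud takes about 1.5 N to start and 3.5 N to shut; it opens again by itself when let go.
- black_castanets: Loose wooden stand on rubber feet, 0.5-1 kg, 115 (x) x 80 (y) mm, top 18 mm up, with a black pair of castanets (must not be touched): fixed lower shell (68 mm round, top at 34 mm), hinged upper shell (68 mm round, 15.5 mm thick, flat top middle). Origin: centre of the underside, z up; own x points from the mouth to the hinge (at x = +36 mm, z = 36 mm), y sideways.
- black_stud (a point): Centre of the 10 mm brass stud, flush on top of the upper black shell, the spot to press; it moves with the shell. Shell open: 10 mm to the mouth side (own -x) of the stand's origin and 65 mm above the table; shell shut: 16 mm to the mouth side and 51.5 mm above the table, so it goes down about 14 mm.
- black_shell (a joint): Hinge angle of the black upper shell (rad): 0 = sprung open (mouth raised), 0.28 = fully shut on the lower shell, a hard stop. A spring opens it: pressing at the stud takes about 1.5 N to start and 3.5 N to shut; it opens again by itself when let go.
- doll_head: Porcelain doll head and shoulders with brown hair, 92 mm wide, 142 mm tall. Loose, to be left alone. Origin: centre of its underside, z up.
- door_knocker: Round brass door knocker lying on its back plate, 88 mm across, 28 mm tall. Loose, to be left alone. Origin: centre of its underside, z up.
- hip_flask: Chrome hip flask standing up, 30 x 90 mm, 124 mm tall. Loose, to be left alone. Origin: centre of its underside, z up.
- copper_bell: Copper hand bell with handle up, 72 mm across, 104 mm tall. Loose, to be left alone. Origin: centre of its underside, z up.
- candlestick: Brass candlestick, 84 mm across its foot, 122 mm tall. Loose, to be left alone. Origin: centre of its underside, z up.
- tankard: Dark metal mug with one handle, 72 mm across, 95 mm tall. Loose, to be left alone. Origin: centre of its underside, z up.
- lamp_shade (a point): Middle of the green lamp shade (110 mm across, its underside 35 mm below this point) at the end of the swing arm, about 0.32 m above the table; the arm runs 0.28 m from a green post on the right, and turns freely. Leave it alone.
Mind the look-alikes: they are no part of the job. What is shaped like the red_castanets but blue or purple is not meant.

How it is judged:
By the outcome, as a careful person would: the job done as asked, in the order asked, and still so for the second after the job is handed in, with the robot touching nothing.
It also fails if it takes over 56 s, if anything falls off the work surface, if the arm or the gripper's body presses on something with over 40 N, if the wrist force passes 120 N, or if a joint passes its speed limit or range.

## Robot

A 7-joint arm with a two-finger parallel gripper is mounted at the origin on the work surface. World frame = base frame: x ahead of the robot, y to its left, z up, the work surface at z = 0. Lengths are in m, angles in rad, forces in N, time in s.
With the tool pointing down it reaches from about 0.4 to 0.875 m from the base axis. Payload 19.3 kg.
Tool frame: the origin (TCP) lies on the centre line of the jaws, within the pads' length; the fingertips stand 14 mm ahead of it and the grasp point (between the pads) lies 5 mm behind it; z points along the fingers, y is the line along which they close (so a half turn about z gives the same grasp; the last joint's range is limited). The gripper opens to 85 mm and grips with 20 to 120 N. Pads are 22 mm wide; open, the fingers measure 114 mm over their backs; the gripper's body (76 mm by 85 mm) begins 54 mm behind the grasp point. The pads swing forward as they close: fully open they stand 13 mm farther back than shut.
Start: joints at [-1.39, 0.521, -0.036, 1.599, 0.021, 1.021, -0.113], TCP at [0.155, 0.605, 0.245] pointing down, gripper open.
Joint ranges: [-2.91, 2.91], [-0.3, 2.13], [-1.5, 1.42], [0.17, 2.43], [-1.26, 4.41], [0.16, 1.93], [-2.52, 2.52]. Speed limits (rad/s): [1.89, 1.89, 2.39, 2.39, 3.01, 3.01, 3.01].

## Interface

Orientations are given as [roll, pitch, yaw] about the fixed x, y, z axes, in that order (R = Rz(yaw) Ry(pitch) Rx(roll)).
In Python, from workcell import bot, grab_frame, regions_of gives the robot as it stands. The module is installed in compiled form; this text tells all that it offers.
- The arm moves only by the tool play_rows, never from a script. Its argument "plan" is a list of rows, each a list of 3 entries, a list of its own where there are three numbers: the shift along the tool's x, y, z in units of 2.5 cm (1.0 is 2.5 cm), then the turn, a rotation vector about the tool's x, y, z in units of 0.15 rad (1.0 is 0.15 rad), then the closure, from -1 (fully open) to 1 (shut). In form: [[[tx, ty, tz], [rx, ry, rz], jaw], ...]. A call has 1 to 20 rows; each row shifts and turns the commanded pose from where the row before left it, along the tool's axes as they then stand; what a row does not reach is not made up. A row lasts 1/8 s, in which the tool goes at most 62.5 mm and 10.7 degrees, less where a joint would pass 70% of its speed; a pose out of reach is approached as far as the arm can. A call with a number of a shift or a turn outside -1 to 1 is refused whole. A call with a gripper value outside its range is refused whole. The fingers move at their own pace and stop on an object; "newtons" is the grip in N (left out, the last holds). Time passes only in rows, so rows that do not move let the fingers close. It gives the time, the measured TCP pose, the force, the opening and the grip force at its end, in the units of the state.
- bot.observe(): the state, without advancing time (a new reading comes with each control period).
- grab_frame(name): name is "side" or "top" or "wrist"; returns a dict with "pixels" (384x512x3 uint8, red, green, blue), "depth" (384x512 float32, m along the optical axis (not along the pixel's ray), 0 where there is no reading), "camera_matrix" (3x3 intrinsics, pixels), "R" (3x3) and "t" (3): a world point X has camera coordinates R X + t. Camera axes: x right, y down, z forward; pixel columns grow to the right and rows downward; lengths in m; the calibration is good to about 2 mm. A picture is of the moment at which its call begins.
- bot.job_done(): hands the job in; it is judged then, once.
Trained networks look in the newest picture that a camera, given by its name, has taken for a name from the list of things; names that differ only in an ending like _2 or _b are one class to them, and where a whole thing is asked for, a point or a joint stands for the part that bears it (a point fixed in the world has none). Each returns a list of dicts, best first, with "p" (0 to 1); they miss things now and then, are a little off and sometimes report something else, mostly with a low value. They report only what shows in the picture. A call takes as long as a camera call. They do not tell look-alikes from the thing itself.
- regions_of(thing, camera): "mask" (384x512 bool, what is visible of it) and "box" ([left, top, right, bottom] in pixels, round what is visible of it).
The state is a dict: "clock": time; "qpos": joint angles; "qd": joint speeds; "joint_efforts": joint torques, N m; "position": TCP position; "tool_rot": TCP orientation; "force": force on the tool from outside, world axes, zero at the start; "moment": the same for the moment, N m; "grip_width": finger opening in m; "finger_force": force on a finger pad.
Only numpy, scipy, OpenCV 4.12 (cv2) and the standard library are available. Lean on these libraries where they do the work, as an engineer would, in place of code of your own. Each camera call takes 0.05 s, during which the arm holds its last target. There are 200 camera calls.

## Working session

There is one attempt and no reset: what is moved stays moved. The work goes in short steps, Python scripts to look and compute and a tool call to move; the robot and the scene stay as the last step left them, time stands still between calls to the robot, and variables do not carry over. Pictures are saved under pics/ and viewed, at most 10 in all, crops included, and the job is handed in when it is done.

Besides the shell and the picture viewer there is one more tool, called after "Call:" in YAML: its name, and indented under it one key for each argument. play_rows: Moves the arm, as the interface text tells. Its arguments: {"type":"object","properties":{"plan":{"type":"array"},"newtons":{"type":"number"}},"required":["plan"]}

```bash
mkdir -p pics; cat > h.py <<'E'
import numpy as np,cv2
from workcell import bot,grab_frame,regions_of
def save(f,n): cv2.imwrite('pics/'+n,f['pixels'][...,::-1])
def world(f,uv,z=None):
    u,v=uv;K,R,t=f['camera_matrix'],f['R'],f['t']
    d=f['depth'][int(round(v)),int(round(u))]
    r=np.linalg.inv(K)@[u,v,1]
    if z is None: return R.T@(r*d-t)
    o=-R.T@t;w=R.T@r
    return o+w*(z-o[2])/w[2]
def cloud(f,m):
    v,u=np.nonzero(m&(f['depth']>0));d=f['depth'][v,u]
    p=np.linalg.inv(f['camera_matrix'])@np.array([u,v,np.ones(len(u))])*d
    return (p.T-f['t'])@f['R']
E
python3 - <<'E'
from h import *
s=bot.observe();print(s)
fs={n:grab_frame(n) for n in('side','top')}
im=np.hstack([fs[n]['pixels'] for n in fs])
for n in fs:
    save(fs[n],n+'0.png'); print(n,-fs[n]['R'].T@fs[n]['t'])
    for th in ('red_castanets','yellow_castanets','black_castanets','red_stud'):
        for r in regions_of(th,n):
            c=cloud(fs[n],r['mask']);print(n,th,round(r['p'],2),r['box'],np.median(c,0).round(3),np.median(fs[n]['pixels'][r['mask']],0))
E
```

```text
{'clock': 0.0, 'qpos': array([-1.39022894,  0.52203661, -0.03628303,  1.59997443,  0.02119033,
        1.02108489, -0.11276397]), 'qd': array([ 0.00138417, -0.00021275,  0.00014231,  0.001369  ,  0.00116684,
       -0.00022942,  0.00147104]), 'joint_efforts': array([-1.65632202e-03, -9.27128720e+01,  1.97918482e+00, -3.69918036e+01,
        1.78196415e-02,  8.34356382e-03,  5.07372670e-05]), 'position': array([0.15507235, 0.60514341, 0.24472415]), 'tool_rot': array([-3.14047772e+00,  9.23289981e-05,  2.89080724e+00]), 'force': array([0.04348588, 0.14418322, 0.35920306]), 'moment': array([-0.00697402, -0.02213631, -0.01966537]), 'finger_force': 0.0, 'grip_width': 0.08519939504712502}
side [-0.08741588 -0.74824235  0.79078425]
side red_castanets 0.87 [266.9, 237.6, 300.0, 267.8] [ 0.547 -0.17   0.021] [143.   54.5  38.5]
side red_castanets 0.61 [236.6, 279.2, 280.8, 320.6] [ 0.364 -0.26   0.025] [ 31.  62. 120.]
side red_castanets 0.57 [192.0, 255.6, 232.4, 287.6] [ 0.325 -0.093  0.021] [97. 43. 99.]
side red_castanets 0.25 [273.6, 240.0, 295.9, 258.1] [ 0.555 -0.166  0.059] [162.  38.
[... 602 characters left out ...]
nets 0.79 [270.5, 222.1, 294.4, 254.6] [ 0.334 -0.075  0.035] [84. 36. 90.]
top red_castanets 0.75 [282.4, 161.4, 318.6, 198.8] [ 0.555 -0.154  0.029] [125.  44.  29.]
top red_castanets 0.57 [314.1, 212.5, 340.3, 242.1] [ 0.378 -0.24   0.037] [ 26.  53. 112.]
top yellow_castanets 0.63 [182.1, 179.1, 213.6, 212.7] [0.507 0.245 0.034] [136.  84.  42.]
top black_castanets 0.62 [235.0, 186.5, 260.7, 220.8] [0.469 0.048 0.029] [77. 46. 28.]
top red_stud 0.76 [318.8, 219.8, 337.3, 234.9] [ 0.378 -0.244  0.06 ] [ 23.  51. 113.]
top red_stud 0.52 [293.4, 171.2, 311.0, 184.5] [ 0.558 -0.157  0.061] [146.  29.  25.]
top red_stud 0.48 [273.7, 231.2, 293.4, 250.9] [ 0.33  -0.076  0.06 ] [78.  32.  87.5]
```

View pics/top0.png

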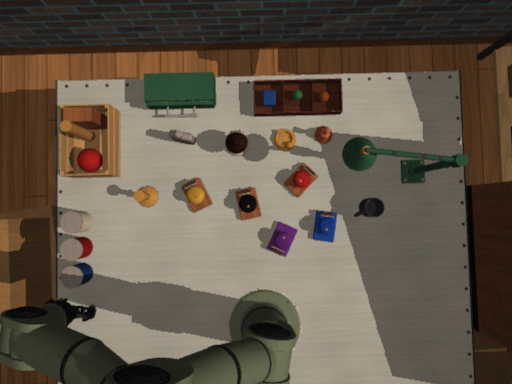

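View pics/side0.png

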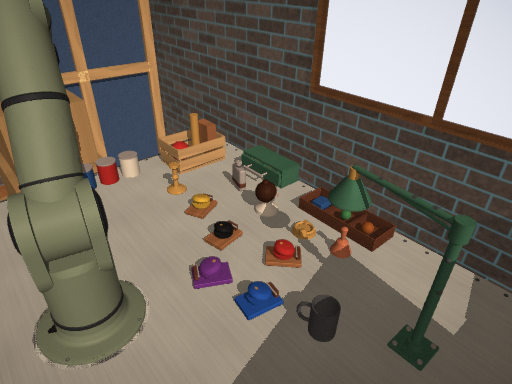

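The red pair is in the top view at (301,180), about world (0.555,-0.155). Yellow is at (197,195), about (0.507,0.24), and black is between them at (248,204). The blue and purple look-alikes are nearer the robot, and the lamp shade at (360,153) is well to the right. I'll close the fingers and look over yellow on the way.

Call:
play_rows:
  plan:
    - [[-0.94,-0.7,0],[0,0,0],1]
    - [[-0.94,-0.7,0],[0,0,0],1]
    - [[-0.94,-0.7,0],[0,0,0],1]
    - [[-0.94,-0.7,0],[0,0,0],1]
    - [[-0.94,-0.7,0],[0,0,0],1]
    - [[-0.94,-0.7,0],[0,0,0],1]
    - [[-0.94,-0.7,0],[0,0,0],1]
    - [[-0.94,-0.7,0],[0,0,0],1]
    - [[-0.94,-0.7,0],[0,0,0],1]
    - [[-0.94,-0.7,0],[0,0,0],1]
    - [[-0.94,-0.7,0],[0,0,0],1]
    - [[-0.94,-0.7,0],[0,0,0],1]
    - [[-0.94,-0.7,0],[0,0,0],1]
    - [[-0.94,-0.7,0],[0,0,0],1]
    - [[-0.94,-0.7,0],[0,0,0],1]
    - [[-0.94,-0.7,0],[0,0,0],1]
    - [[0,0,0],[0,0,0],1]
    - [[0,0,0],[0,0,0],1]
  newtons: 20

```text
clock: 2.75
position: [0.4496, 0.2413, 0.2453]
tool_rot: [3.141, -0.0, 2.891]
force: [-1.0, 0.4, -0.4]
grip_width: -0.0003
finger_force: 0.0
```

```bash
python3 - <<'E'
from h import *
s=bot.observe();print(s['clock'],s['position'],s['tool_rot'],s['qpos'].round(2),s['force'],s['grip_width'])
f=grab_frame('wrist');save(f,'w1.png');np.save('w1.npy',f,allow_pickle=True);print(-f['R'].T@f['t'])
for th in('yellow_castanets','yellow_stud'):
  for r in regions_of(th,'wrist'):
    c=cloud(f,r['mask']);print(th,r['p'],r['box'],np.median(c,0).round(3),c.min(0).round(3),c.max(0).round(3))
E
```

```text
2.75 [0.44955257 0.24132264 0.2453239 ] [ 3.14138592e+00 -2.05020316e-04  2.89099217e+00] [-0.68  0.34  0.08  1.9  -0.04  0.9   0.75] [-1.00614598  0.40490202 -0.41864989] -0.0003239867665067345
[0.38033723 0.25927824 0.37409582]
yellow_castanets 0.95 [221.3, 153.4, 328.5, 256.2] [0.494 0.256 0.034] [ 0.441  0.19  -0.002] [0.578 0.314 0.243]
yellow_stud 0.73 [249.7, 193.5, 307.9, 248.9] [0.503 0.256 0.061] [0.48  0.22  0.018] [0.541 0.289 0.069]
```

View pics/w1.png

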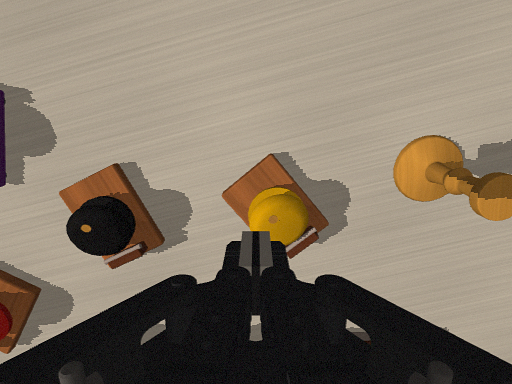

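The wrist view shows the yellow stud near pixel (274,219), with the hinge bar to its lower right at (303,241). The black pair is at (100,225). Now to look at red.

Call:
play_rows:
  plan:
    - [[-0.29,-0.95,0],[0,0,0],1]
    - [[-0.29,-0.95,0],[0,0,0],1]
    - [[-0.29,-0.95,0],[0,0,0],1]
    - [[-0.29,-0.95,0],[0,0,0],1]
    - [[-0.29,-0.95,0],[0,0,0],1]
    - [[-0.29,-0.95,0],[0,0,0],1]
    - [[-0.29,-0.95,0],[0,0,0],1]
    - [[-0.29,-0.95,0],[0,0,0],1]
    - [[-0.29,-0.95,0],[0,0,0],1]
    - [[-0.29,-0.95,0],[0,0,0],1]
    - [[-0.29,-0.95,0],[0,0,0],1]
    - [[-0.29,-0.95,0],[0,0,0],1]
    - [[-0.29,-0.95,0],[0,0,0],1]
    - [[-0.29,-0.95,0],[0,0,0],1]
    - [[-0.29,-0.95,0],[0,0,0],1]
    - [[-0.29,-0.95,0],[0,0,0],1]
    - [[0,0,0],[0,0,0],1]
    - [[0,0,0],[0,0,0],1]

```text
clock: 5.15
position: [0.468, -0.1551, 0.2453]
tool_rot: [3.141, -0.0, 2.892]
force: [0.3, -0.2, -0.2]
grip_width: 0.0001
finger_force: 0.0
```

```bash
python3 - <<'E'
from h import *
s=bot.observe();print(s['clock'],s['position'],s['tool_rot'],s['force'])
f=grab_frame('wrist');np.save('w2.npy',f,allow_pickle=True)
for th in('red_castanets','red_stud'):
  for r in regions_of(th,'wrist'):
    c=cloud(f,r['mask']);print(th,r['p'],r['box'],np.median(c,0).round(3))
g=np.load('w1.npy',allow_pickle=True).item()
b=[cv2.resize(a['pixels'][y:y+120,x:x+150],None,fx=4,fy=4,interpolation=cv2.INTER_CUBIC) for a,x,y in((g,200,145),)]
cv2.imwrite('pics/y_crop.png',b[0][...,::-1]);save(f,'w2.png')
print(world(g,(274,219)),world(g,(274,219),.065))
E
```

```text
5.15 [ 0.46799304 -0.15513248  0.24525583] [ 3.14128673e+00 -1.97985495e-04  2.89162709e+00] [ 0.25797825 -0.24080237 -0.23256125]
red_castanets 0.79 [231.5, 183.0, 324.4, 268.2] [ 0.534 -0.138  0.019]
red_castanets 0.79 [250.6, 1.1, 345.2, 85.7] [ 0.352 -0.087  0.034]
red_castanets 0.59 [112.8, 45.4, 202.7, 161.2] [ 0.376 -0.233  0.04 ]
red_stud 0.81 [252.3, 225.1, 304.6, 265.9] [ 0.546 -0.14   0.063]
red_stud 0.77 [116.6, 73.5, 182.5, 142.2] [ 0.379 -0.239  0.061]
red_stud 0.55 [264.8, 0.0, 337.1, 48.7] [ 0.341 -0.08   0.062]
[0.50181949 0.24874308 0.06707509] [0.50264057 0.24867187 0.065     ]
```

View pics/w2.png

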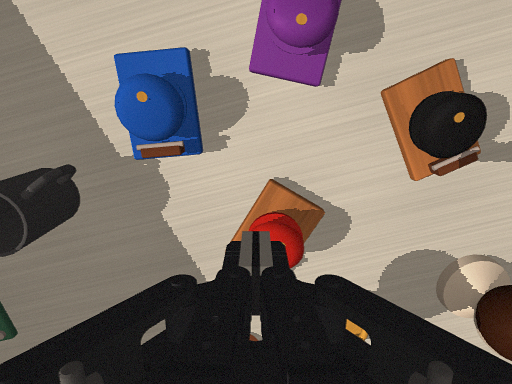

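View pics/y_crop.png

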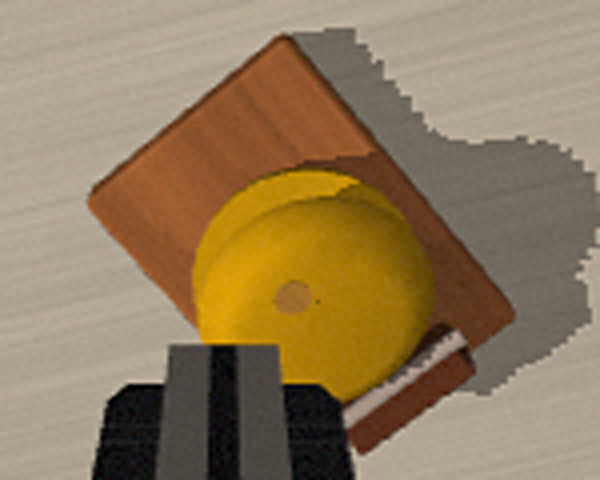

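The fingers hide red's stud, which is near pixel (275,240). I'll back off a little and look again.

Call:
play_rows:
  plan:
    - [[0.5,-0.7,0],[0,0,0],1]
    - [[0.5,-0.7,0],[0,0,0],1]
    - [[0.5,-0.6,0],[0,0,0],1]
    - [[0,0,0],[0,0,0],1]
    - [[0,0,0],[0,0,0],1]

```text
clock: 5.92
position: [0.4193, -0.1951, 0.2454]
tool_rot: [3.141, 0.0, 2.891]
force: [0.2, -0.0, -0.7]
grip_width: -0.0002
finger_force: 0.0
```

```bash
python3 - <<'E'
from h import *
s=bot.observe();print(s['clock'],s['position'],s['tool_rot'],s['force'])
f=grab_frame('wrist');np.save('w3.npy',f,allow_pickle=True)
r=regions_of('red_castanets','wrist')
for q in r: print(q['p'],q['box'],np.median(cloud(f,q['mask']),0).round(3))
q=min(r,key=lambda q:abs(np.median(cloud(f,q['mask']),0)-[.54,-.145,.03]).sum())
x,y=int(q['box'][0])-20,int(q['box'][1])-10;print(x,y)
cv2.imwrite('pics/r_crop.png',cv2.resize(f['pixels'][y:y+120,x:x+150],None,fx=4,fy=4,interpolation=cv2.INTER_CUBIC)[...,::-1])
E
```

```text
5.925 [ 0.41932988 -0.19510499  0.2454339 ] [3.14139607e+00 4.26308771e-04 2.89069249e+00] [ 0.15688645 -0.03398319 -0.74759218]
0.79 [284.6, 208.0, 365.0, 283.0] [ 0.534 -0.144  0.019]
0.79 [164.3, 84.1, 247.7, 192.8] [ 0.371 -0.236  0.039]
0.75 [297.5, 0.2, 399.5, 122.8] [ 0.332 -0.083  0.04 ]
264 198
```

View pics/r_crop.png

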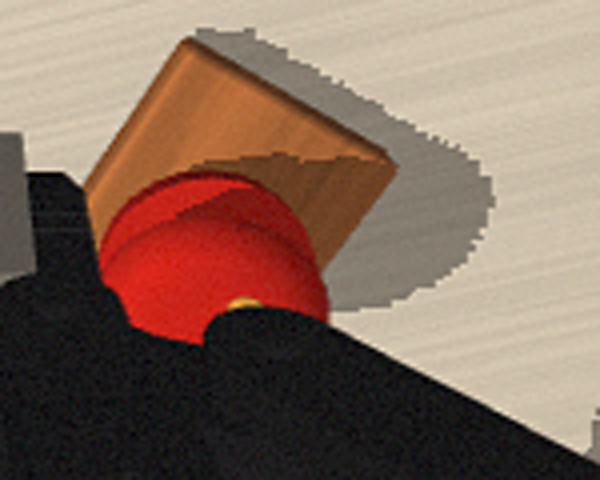

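Only the edge of the brass stud shows, at crop (245,302), because image-up points toward the robot. I need to move forward instead.

Call:
play_rows:
  plan:
    - [[-0.7,0.88,0],[0,0,0],1]
    - [[-0.7,0.88,0],[0,0,0],1]
    - [[-0.7,0.88,0],[0,0,0],1]
    - [[-0.7,0.88,0],[0,0,0],1]
    - [[-0.7,0.88,0],[0,0,0],1]
    - [[0,0,0],[0,0,0],1]
    - [[0,0,0],[0,0,0],1]

```text
clock: 6.9
position: [0.5309, -0.1105, 0.2451]
tool_rot: [-3.141, -0.001, 2.891]
force: [0.4, -0.6, -0.0]
grip_width: 0.0001
finger_force: 0.0
```

```bash
python3 - <<'E'
from h import *
s=bot.observe();print(s['clock'],s['position'],s['tool_rot'],s['force'])
f=grab_frame('wrist');np.save('w4.npy',f,allow_pickle=True)
r=regions_of('red_castanets','wrist')
for q in r: print(q['p'],q['box'],np.median(cloud(f,q['mask']),0).round(3))
q=min(r,key=lambda q:abs(np.median(cloud(f,q['mask']),0)-[.54,-.145,.03]).sum())
x,y=int(q['box'][0])-20,max(0,int(q['box'][1])-10);print(x,y)
cv2.imwrite('pics/r_crop2.png',cv2.resize(f['pixels'][y:y+120,x:x+150],None,fx=4,fy=4,interpolation=cv2.INTER_CUBIC)[...,::-1])
E
```

```text
6.9 [ 0.53090042 -0.11045551  0.2450834 ] [-3.14125703e+00 -5.44146196e-04  2.89091830e+00] [ 0.39435455 -0.62470998 -0.02217744]
0.75 [194.8, 1.9, 276.7, 40.0] [ 0.373 -0.09   0.018]
0.38 [290.4, 258.5, 324.9, 285.9] [ 0.687 -0.083  0.008]
270 248
```

View pics/r_crop2.png

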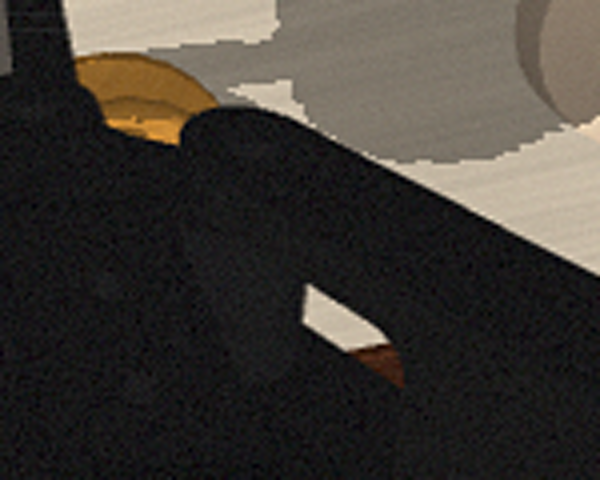

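The network missed red here; that crop shows the door knocker at about (305,265). I'll find the red shell and its stud by colour instead.

```bash
cat > seg.py <<'E'
from h import *
def shell(f,lo,hi,near):
    hsv=cv2.cvtColor(f['pixels'],cv2.COLOR_RGB2HSV)
    m=cv2.inRange(hsv,np.array(lo),np.array(hi))
    n,l,st,c=cv2.connectedComponentsWithStats(m)
    return [(st[i],c[i],l==i) for i in range(1,n) if st[i][4]>150]
E
python3 - <<'E'
from seg import *
f=np.load('w4.npy',allow_pickle=True).item()
for s,c,m in shell(f,(0,190,90),(6,255,255),0):
    print('red',s,c.round(1),np.median(cloud(f,m),0).round(3))
    x,y=s[0]-35,max(0,s[1]-40)
cv2.imwrite('pics/r4.png',cv2.resize(f['pixels'][y:y+120,x:x+150],None,fx=4,fy=4,interpolation=cv2.INTER_CUBIC)[...,::-1]);print(x,y)
E
```

```text
red [ 192  172   62   61 2825] [222.8 201.9] [ 0.553 -0.152  0.06 ]
157 132
```

View pics/r4.png

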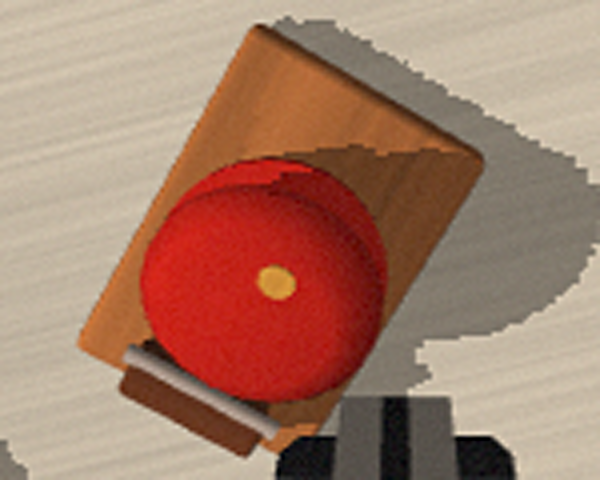

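The red stud is clear at crop (277,282). The mouth-side stand corners are at (258,25) and (483,158), and a hinge-side corner is at (82,345).

```bash
python3 - <<'E'
from seg import *
P=lambda f,o,c,z=None: world(f,(o[0]+(c[0]+.5)/4-.5,o[1]+(c[1]+.5)/4-.5),z)
f=np.load('w4.npy',allow_pickle=True).item();g=np.load('w1.npy',allow_pickle=True).item()
for nm,F,o,st,A,B,C in(('red',f,(157,132),(277,282),(258,25),(483,158),(82,345)),('yel',g,(200,145),(293,297),(287,37),(90,202),(513,318))):
    print(nm,'stud depth',P(F,o,st).round(4),'z=.065',P(F,o,st,.065).round(4))
    a,b,c=[P(F,o,q,.018)[:2] for q in(A,B,C)]   # c is hinge side beyond a
    ax=(c-a)/np.linalg.norm(c-a);print(' len',np.linalg.norm(c-a),np.linalg.norm(b-a),'axis',ax.round(3),np.degrees(np.arctan2(ax[1],ax[0])))
    ctr=(b+c)/2;print(' centre',ctr.round(4),'stud open',(ctr-.010*ax).round(4),'shut',(ctr-.016*ax).round(4))
# second view: shell-mask centres from top/side via networks' depth
for n in('top','side'):
    F=grab_frame(n)
    for nm,lo,hi in(('red',(0,190,70),(6,255,255)),('yel',(18,200,90),(28,255,255))):
        for s,c,m in shell(F,lo,hi,0) if n=='x' else [(0,0,cv2.inRange(cv2.cvtColor(F['pixels'],cv2.COLOR_RGB2HSV),np.array(lo),np.array(hi))>0)]:
            p=cloud(F,m);ctr=(.555,-.155) if nm=='red' else (.507,.245)
            p=p[(np.hypot(p[:,0]-ctr[0],p[:,1]-ctr[1])<.06)&(p[:,2]>.045)]
            print(n,nm,len(p),((p.min(0)+p.max(0))/2).round(4),p[:,2].max().round(4))
E
```

```text
red stud depth [ 0.5524 -0.1476  0.0661] z=.065 [ 0.5528 -0.1478  0.065 ]
 len 0.11295899591269518 0.07561243674034385 axis [ 0.71  -0.704] -44.772134402124934
 centre [ 0.558  -0.1534] stud open [ 0.5509 -0.1464] shut [ 0.5467 -0.1421]
yel stud depth [0.5019 0.2476 0.0658] z=.065 [0.5022 0.2475 0.065 ]
 len 0.11277826213326991 0.07692479023257526 axis [0.908 0.418] 24.73212263848135
 centre [0.5101 0.2519] stud open [0.501  0.2477] shut [0.4956 0.2452]Traceback (most recent call last):
  File "<stdin>", line 16, in <module>
    return umr_minimum(a, axis, None, out, keepdims, initial, where)
ValueError: zero-size array to reduction operation minimum which has no identity
```

Both estimates agree: red stud at (0.552,-0.147), yellow at (0.502,0.2475). Going above red.

Call:
play_rows:
  plan:
    - [[-0.2,-0.2,0.9],[0,0,0],1]
    - [[-0.2,-0.2,0.9],[0,0,0],1]
    - [[-0.2,-0.2,0.9],[0,0,0],1]
    - [[-0.2,-0.2,0.9],[0,0,0],1]
    - [[-0.2,-0.2,0.9],[0,0,0],1]
    - [[-0.2,-0.2,0.9],[0,0,0],1]
    - [[0,0,0],[0,0,0],1]
    - [[0,0,0],[0,0,0],1]

```text
clock: 8.05
position: [0.5529, -0.1469, 0.1111]
tool_rot: [3.142, 0.001, 2.89]
force: [0.1, 0.7, 0.0]
grip_width: -0.0
finger_force: 0.0
```

Call:
play_rows:
  plan:
    - [[0,0,0.28],[0,0,0],1]
    - [[0,0,0.28],[0,0,0],1]
    - [[0,0,0.28],[0,0,0],1]
    - [[0,0,0.28],[0,0,0],1]
    - [[0.03,0.015,0.08],[0,0,0],1]
    - [[0.03,0.015,0.08],[0,0,0],1]
    - [[0.03,0.015,0.08],[0,0,0],1]
    - [[0.03,0.015,0.08],[0,0,0],1]
    - [[0.03,0.015,0.08],[0,0,0],1]
    - [[0,0,0],[0,0,0],1]
    - [[0,0,0],[0,0,0],1]

```text
clock: 9.43
position: [0.5497, -0.144, 0.0723]
tool_rot: [3.141, -0.0, 2.891]
force: [-0.6, 2.6, 3.7]
grip_width: 0.0002
finger_force: 1.6
```

Call:
play_rows:
  plan:
    - [[0.03,0.015,0.08],[0,0,0],1]
    - [[0.03,0.015,0.08],[0,0,0],1]
    - [[0.02,0.01,0.06],[0,0,0],1]
    - [[0,0,0],[0,0,0],1]
    - [[0,0,0],[0,0,0],1]

```text
clock: 10.05
position: [0.5482, -0.1427, 0.0669]
tool_rot: [-3.142, 0.0, 2.891]
force: [1.8, 1.1, 2.5]
grip_width: 0.0001
finger_force: 1.4
```

Call:
play_rows:
  plan:
    - [[0,0,0.03],[0,0,0],1]
    - [[0,0,0.03],[0,0,0],1]
    - [[0,0,0],[0,0,0],1]
    - [[0,0,0],[0,0,0],1]

```text
clock: 10.55
position: [0.5479, -0.1425, 0.0654]
tool_rot: [3.141, -0.0, 2.891]
force: [-0.4, 2.9, 7.5]
grip_width: 0.0001
finger_force: 3.9
```

Call:
play_rows:
  plan:
    - [[0,0,0.02],[0,0,0],1]
    - [[0,0,0],[0,0,0],1]
    - [[0,0,0],[0,0,0],1]
    - [[0,0,0],[0,0,0],1]

```text
clock: 11.05
position: [0.5479, -0.1424, 0.0652]
tool_rot: [3.141, -0.0, 2.891]
force: [-2.2, 4.6, 14.0]
grip_width: 0.0001
finger_force: 6.9
```

```bash
python3 - <<'E'
from h import *
for i in range(3):
    F=grab_frame('side');s=bot.observe();print(s['clock'],s['position'].round(4),s['force'].round(1))
cv2.imwrite('pics/side_press.png',cv2.resize(F['pixels'][200:300,220:345],None,fx=5,fy=5,interpolation=cv2.INTER_CUBIC)[...,::-1])
E
```

```text
11.1 [ 0.5479 -0.1424  0.0652] [-3.   4.1 14.4]
11.15 [ 0.548  -0.1424  0.0652] [-1.4  3.5 13.2]
11.2 [ 0.5479 -0.1424  0.0652] [-1.9  4.3 13.4]
```

View pics/side_press.png

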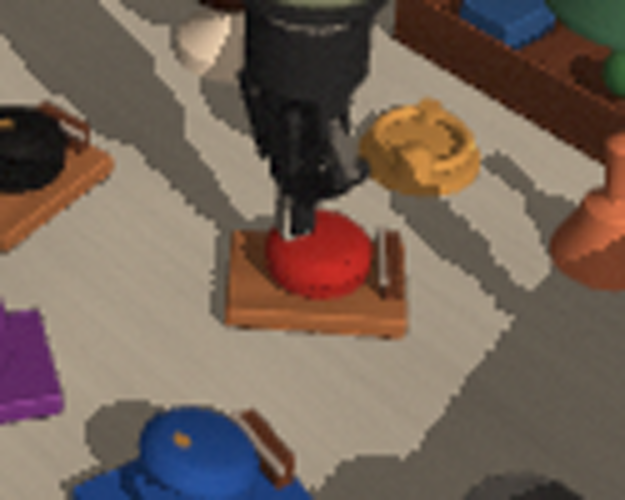

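The red shell is shut at crop (320,255) against its stop and the stand hasn't moved. The force rose 6 N over 0.2 mm, which confirms the stop. I'll let it open along the reverse arc.

Call:
play_rows:
  plan:
    - [[0,0,-0.08],[0,0,0],1]
    - [[-0.03,-0.015,-0.08],[0,0,0],1]
    - [[-0.03,-0.015,-0.08],[0,0,0],1]
    - [[-0.03,-0.015,-0.08],[0,0,0],1]
    - [[-0.03,-0.015,-0.08],[0,0,0],1]
    - [[-0.03,-0.015,-0.08],[0,0,0],1]
    - [[-0.03,-0.015,-0.08],[0,0,0],1]
    - [[0,0,-0.1],[0,0,0],1]
    - [[0,0,-0.3],[0,0,0],1]
    - [[0,0,-0.8],[0,0,0],1]
    - [[0,0,-1],[0,0,0],1]
    - [[0,0,-1],[0,0,0],1]
    - [[0,0,-1],[0,0,0],1]
    - [[0,0,-1],[0,0,0],1]
    - [[0,0,-1],[0,0,0],1]
    - [[0,0,0],[0,0,0],1]
    - [[0,0,0],[0,0,0],1]

```text
clock: 13.32
position: [0.5515, -0.1458, 0.2335]
tool_rot: [-3.142, -0.0, 2.891]
force: [-0.5, 0.2, 0.1]
grip_width: -0.0002
finger_force: 0.0
```

```bash
python3 - <<'E'
from seg import *
s=bot.observe();print(s['clock'],s['position'].round(4),s['force'].round(1))
for n in('side','top'):
    f=grab_frame(n)
    for th in('red_castanets','red_stud'):
        for r in regions_of(th,n):
            c=cloud(f,r['mask'])
            if np.hypot(*(np.median(c,0)[:2]-[.553,-.15]))<.05: print(n,th,r['p'],r['box'],np.median(c,0).round(3),np.percentile(c[:,2],[95,99]).round(4))
E
```

```text
13.325 [ 0.5515 -0.1458  0.2335] [-0.5  0.2  0.1]
side red_castanets 0.61 [265.3, 240.6, 299.9, 265.5] [ 0.547 -0.171  0.022] [0.0648 0.067 ]
side red_stud 0.54 [272.9, 239.7, 297.8, 258.6] [ 0.555 -0.167  0.059] [0.0664 0.0679]
top red_castanets 0.49 [282.5, 176.5, 295.6, 189.5] [ 0.546 -0.111  0.019] [0.0248 0.0261]
```

Red is open again and in place. On to yellow.

Call:
play_rows:
  plan:
    - [[0.36,0.92,0],[0,0,0],1]
    - [[0.36,0.92,0],[0,0,0],1]
    - [[0.36,0.92,0],[0,0,0],1]
    - [[0.36,0.92,0],[0,0,0],1]
    - [[0.36,0.92,0],[0,0,0],1]
    - [[0.36,0.92,0],[0,0,0],1]
    - [[0.36,0.92,0],[0,0,0],1]
    - [[0.36,0.92,0],[0,0,0],1]
    - [[0.36,0.92,0],[0,0,0],1]
    - [[0.36,0.92,0],[0,0,0],1]
    - [[0.36,0.92,0],[0,0,0],1]
    - [[0.36,0.92,0],[0,0,0],1]
    - [[0.36,0.92,0],[0,0,0],1]
    - [[0.36,0.92,0],[0,0,0],1]
    - [[0.36,0.92,0],[0,0,0],1]
    - [[0.36,0.92,0],[0,0,0],1]
    - [[0.06,0.03,0],[0,0,0],1]
    - [[0,0,0],[0,0,0],1]
    - [[0,0,0],[0,0,0],1]

```text
clock: 16.0
position: [0.5026, 0.2465, 0.2338]
tool_rot: [-3.141, 0.0, 2.89]
force: [0.9, -0.4, -0.4]
grip_width: 0.0002
finger_force: 0.0
```

Call:
play_rows:
  plan:
    - [[0,0.04,1],[0,0,0],1]
    - [[0,0,1],[0,0,0],1]
    - [[0,0,1],[0,0,0],1]
    - [[0,0,1],[0,0,0],1]
    - [[0,0,0.9],[0,0,0],1]
    - [[0,0,0.5],[0,0,0],1]
    - [[0,0,0.3],[0,0,0],1]
    - [[0,0,0.3],[0,0,0],1]
    - [[0.02,-0.02,0.08],[0,0,0],1]
    - [[0.03,-0.02,0.08],[0,0,0],1]
    - [[0.03,-0.02,0.08],[0,0,0],1]
    - [[0.03,-0.02,0.08],[0,0,0],1]
    - [[0.03,-0.02,0.08],[0,0,0],1]
    - [[0,0,0],[0,0,0],1]
    - [[0,0,0],[0,0,0],1]

```text
clock: 17.88
position: [0.4986, 0.2468, 0.0738]
tool_rot: [-3.142, 0.0, 2.891]
force: [-0.9, -2.1, 2.0]
grip_width: -0.0001
finger_force: 1.4
```

Call:
play_rows:
  plan:
    - [[0.03,-0.02,0.08],[0,0,0],1]
    - [[0.03,-0.02,0.08],[0,0,0],1]
    - [[0.02,-0.02,0.06],[0,0,0],1]
    - [[0,0,0],[0,0,0],1]
    - [[0,0,0],[0,0,0],1]

```text
clock: 18.5
position: [0.4965, 0.246, 0.0684]
tool_rot: [3.141, 0.0, 2.891]
force: [2.2, -1.5, 2.3]
grip_width: -0.0003
finger_force: 1.1
```

Now 2.5 mm more, then check.

Call:
play_rows:
  plan:
    - [[0,0,0.05],[0,0,0],1]
    - [[0,0,0.05],[0,0,0],1]
    - [[0,0,0],[0,0,0],1]
    - [[0,0,0],[0,0,0],1]

```text
clock: 19.0
position: [0.4959, 0.2457, 0.0657]
tool_rot: [-3.141, -0.001, 2.891]
force: [-3.4, -1.5, 4.3]
grip_width: 0.0002
finger_force: 2.2
```

Call:
play_rows:
  plan:
    - [[0,0,0.03],[0,0,0],1]
    - [[0,0,0],[0,0,0],1]
    - [[0,0,0],[0,0,0],1]
    - [[0,0,0],[0,0,0],1]

```text
clock: 19.5
position: [0.4959, 0.2457, 0.0653]
tool_rot: [-3.141, -0.001, 2.891]
force: [-6.9, -2.8, 12.4]
grip_width: 0.0
finger_force: 6.4
```

Yellow has reached its stop, with 12 N and almost no further travel. I'll hold a moment, then release and rise clear.

Call:
play_rows:
  plan:
    - [[0,0,0],[0,0,0],1]
    - [[0,0,0],[0,0,0],1]
    - [[0,0,0],[0,0,0],1]
    - [[0,0,-0.08],[0,0,0],1]
    - [[-0.03,0.02,-0.08],[0,0,0],1]
    - [[-0.03,0.02,-0.08],[0,0,0],1]
    - [[-0.03,0.02,-0.08],[0,0,0],1]
    - [[-0.03,0.02,-0.08],[0,0,0],1]
    - [[-0.03,0.02,-0.08],[0,0,0],1]
    - [[-0.03,0.02,-0.08],[0,0,0],1]
    - [[0,0,-0.1],[0,0,0],1]
    - [[0,0,-0.3],[0,0,0],1]
    - [[0,0,-0.8],[0,0,0],1]
    - [[0,0,-1],[0,0,0],1]
    - [[0,0,-1],[0,0,0],1]
    - [[0,0,-1],[0,0,0],1]
    - [[0,0,-1],[0,0,0],1]
    - [[0,0,-1],[0,0,0],1]
    - [[0,0,0],[0,0,0],1]
    - [[0,0,0],[0,0,0],1]

```text
clock: 22.0
position: [0.5012, 0.2475, 0.2338]
tool_rot: [-3.141, -0.0, 2.891]
force: [0.1, 0.6, 0.4]
grip_width: -0.0003
finger_force: 0.0
```

```bash
python3 - <<'E'
from h import *
s=bot.observe();print(s['clock'],s['position'].round(4),s['force'].round(1))
f=grab_frame('side');save(f,'end.png')
for th in('yellow_castanets','yellow_stud','red_castanets','red_stud','black_castanets'):
    for r in regions_of(th,'side'):
        c=cloud(f,r['mask']);print(th,round(r['p'],2),r['box'],np.median(c,0).round(3),np.percentile(c[:,2],[95,99]).round(4))
E
```

```text
22.0 [0.5012 0.2475 0.2338] [0.1 0.6 0.4]
yellow_castanets 0.56 [184.7, 193.3, 219.1, 220.3] [0.499 0.232 0.021] [0.0641 0.0679]
yellow_castanets 0.29 [167.8, 162.2, 186.6, 197.3] [0.509 0.432 0.017] [0.1223 0.1246]
red_castanets 0.82 [191.4, 254.8, 231.0, 288.3] [ 0.322 -0.094  0.025] [0.0639 0.067 ]
red_castanets 0.79 [267.2, 240.4, 303.0, 266.2] [ 0.547 -0.17   0.02 ] [0.0646 0.067 ]
red_castanets 0.58 [237.5, 279.5, 280.5, 319.1] [ 0.365 -0.26   0.027] [0.0644 0.0671]
red_stud 0.76 [249.0, 282.7, 271.2, 297.4] [ 0.372 -0.251  0.061] [0.0668 0.0683]
red_stud 0.57 [200.9, 255.1, 221.0, 275.3] [ 0.327 -0.085  0.059] [0.0664 0.0679]
red_stud 0.51 [272.1, 239.6, 293.7, 258.3] [ 0.553 -0.166  0.059] [0.0666 0.0684]
red_stud 0.37 [216.7, 221.4, 234.1, 230.0] [0.468 0.038 0.062] [0.0672 0.0685]
black_castanets 0.98 [205.1, 216.7, 238.0, 250.3] [0.459 0.034 0.02 ] [0.0645 0.0672]
black_castanets 0.68 [213.0, 221.6, 232.2, 230.4] [0.468 0.039 0.061] [0.067  0.0685]
```

View pics/end.png

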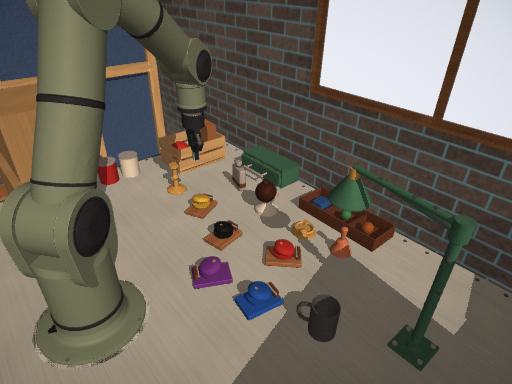

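The final view shows red (284,250) and yellow (201,203) both sprung open. Nothing has shifted and the gripper is well clear.

```bash
python3 -c "from workcell import bot;print(bot.job_done())"
```

```text
the job is handed in; nothing more can be done
None
```

I pressed the red pair and then the yellow pair fully shut, held each briefly and let them spring open; no stand shifted, the arm finished clear of everything, and the job is handed in at about 22 s.

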